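# Set the angle table with a gauge block

### The arm

A 6-joint arm with a two-finger parallel gripper is mounted at the origin on a cart in front of the work surface, level with it; the furniture and walls round the work are solid. World frame = base frame: x ahead of the robot, y to its left, z up, the work surface at z = 0. Lengths are in mm, angles in degrees, forces in N, time in s.
With the tool pointing down it reaches from about 300 to 850 mm from the base axis. Payload 4.2 kg.
Tool frame: the origin (TCP) lies at the very end of the fingers, on their centre line; the grasp point (between the pads) lies 19 mm behind it (env.grasp_offset is the distance from the TCP to the grasp point, in mm); z points along the fingers, y is the line along which they close (so a half turn about z gives the same grasp; the last joint's range is limited). The gripper opens to 91 mm and grips with 3 to 60 N. Pads are 32 mm wide; open, the fingers measure 118 mm over their backs; the gripper's body (76 mm by 178 mm) begins 60 mm behind the grasp point.
Start: joints at [-78.266, 18.312, 89.639, -0, 72.044, -1.146], TCP at [128.176, -560.548, 213.976] pointing down, gripper open.
Joint ranges: [-177.97, 177.97], [-48.28, 115.42], [12.27, 149.76], [-77.06, 257.06], [2.81, 150.46], [-146.56, 146.56]. Speed limits (degrees/s): [147.25, 147.25, 180, 180, 180, 180].

### API

Orientations are given as [roll, pitch, yaw] about the fixed x, y, z axes, in that order (R = Rz(yaw) Ry(pitch) Rx(roll)).
In Python, from workcell import env, eyes gives the robot as it stands.
- The arm moves only by the tool send_rows, never from a script. Its arguments are lists of equal length, an entry for each row: "grip": the opening, from -1 (shut) to 1 (fully open), so that 0 is half open; "xyz": the shift along the world's x, y, z in m, a list of three; "yaw": the turn about the world's z in degrees. A call has 1 to 8 rows; each row is the pose to reach, as a shift and turn from the pose commanded when the call began; what a row does not reach only later rows make up. A row lasts 1/12 s, in which the tool goes at most 41.7 mm and 7.16 degrees, less where a joint would pass 70% of its speed; a pose out of reach is approached as far as the arm can. A call with a gripper value outside its range is refused whole. The fingers move at their own pace and stop on an object; "grip_force" is the grip in N (left out, the last holds). Time passes only in rows, so rows that repeat a pose let the fingers close. It gives the time, the measured TCP pose, the force, the opening and the grip force at its end, in the units of the state.
- env.state(): the state, without advancing time (a new reading comes with each control period).
- eyes.grab_frame(name): name is "side" or "top" or "wrist"; returns a dict with "frame" (420x560x3 uint8, red, green, blue), "fx", "fy", "cx", "cy" (pixels), "pose" (4x4, takes a point from camera to world coordinates). Camera axes: x right, y down, z forward; pixel columns grow to the right and rows downward; lengths in mm; the calibration is good to about 2 mm. A picture is of the moment at which its call begins. There is no depth.
- env.job_done(): hands the job in; it is judged then, once.
The state is a dict: "time_s": time; "qpos": joint angles; "qvel": joint speeds; "effort": joint torques, N m; "ee_pos": TCP position; "ee_rot": TCP orientation; "force": force on the tool from outside, world axes, zero at the start; "torque": the same for the moment, N m; "gripper_width": finger opening in mm; "gripper_force": force on a finger pad.
Only numpy, scipy, OpenCV 4.12 (cv2) and the standard library are available. Lean on these libraries where they do the work, as an engineer would, in place of code of your own. Each camera call takes 0.05 s, during which the arm holds its last target. There are 200 camera calls.

### The job

Set the angle table to 20 degrees (its hinge and roller are 150 mm apart, centre to centre). Raise the plate by its lifting bar until it stands up by itself, set the one gauge block that gives this angle flat on the base, square and centred under where the roller will come down, and then lower the plate by hand, without letting it fall, so that it rests with its roller on the block. Leave the other blocks, the tape roll and the tin where they are.

Things in the scene. Friction and masses are not known exactly. Their poses are not given: they have to be found in the camera images.
- angle_table: the fixed dark base of the angle table, 205 x 112 x 16 mm, hinge cheeks 39 mm high. Origin on the bench straight below the hinge axis; x from the hinge to the free end (base from x = -25 to 180 mm), y along the hinge axis, z up. Its flat top is at z = 16 mm; a block stands on the lighter face at x = 111 to 171 mm. The plate hinged to it (86 mm wide, 12 thick, 0.8 kg) lies over it at the start.
- plate (a joint): angle of the plate over the base in rad: 0 lying flat (the start), 1.5 at its stop, almost upright. The hinge has friction (0.33 N m): left alone above about 1.2 rad the plate stays up, below about 0.9 rad it falls until its roller rests on something. Lifting takes about 6 N at the bar. sin(angle) x 150 mm is the height of a block under the roller.
- hinge (a point): point on the hinge axis, in the middle of its width, 26 mm over the bench
- roller (a point): centre of the roller under the plate: 20 mm thick, 92 mm long, parallel to the hinge axis and 150 mm from it; it is in line with the hinge (26 mm over the bench) when the plate lies flat. Seen along the hinge, the plate's underside passes 6 mm above the line from hinge to roller.
- bar (a point): middle of the dark round lifting bar beyond the plate's free end: 12 mm thick, 72 mm long, parallel to the hinge axis, 34 mm of gap to the plate for a finger. In the plate's frame it is 205 mm from the hinge axis along the plate and 30 mm above the hinge-roller line: 56 mm over the bench when flat, about 232 mm and nearly above the hinge at 1.5 rad. It can turn between the fingers as the plate swings.
- landing (a point): point on top of the base, 141 mm from the hinge axis and in the middle of its width, straight below the roller when the plate is at 20 degrees: the block's underside is to be centred here, its long side parallel to the hinge axis (across the base)
- block_low: a plain bare-metal gauge block, a bar 90 mm long (its x), 40 mm wide (its y) and 31 mm high, about 0.35 kg, with two small dark dots on top; on the bench to the robot's right. One of three that differ only in height (31, 51, 70 mm), places mixed up. Origin at the centre of its underside. On the way to the table a hot-air handle and hose hang from above at about x > 0.6, y = -0.2 to 0: pass nearer to the robot.
- block_mid: a plain bare-metal gauge block, a bar 90 mm long (its x), 40 mm wide (its y) and 51 mm high, about 0.35 kg, with two small dark dots on top; on the bench to the robot's right. One of three that differ only in height (31, 51, 70 mm), places mixed up. Origin at the centre of its underside. On the way to the table a hot-air handle and hose hang from above at about x > 0.6, y = -0.2 to 0: pass nearer to the robot.
- block_high: a plain bare-metal gauge block, a bar 90 mm long (its x), 40 mm wide (its y) and 70 mm high, about 0.35 kg, with two small dark dots on top; on the bench to the robot's right. One of three that differ only in height (31, 51, 70 mm), places mixed up. Origin at the centre of its underside. On the way to the table a hot-air handle and hose hang from above at about x > 0.6, y = -0.2 to 0: pass nearer to the robot.
- tape_roll: a flat roll of amber tape, 60 mm across and 12 mm high, lying near the work; to be left alone. Origin at the centre of its underside.
- tinner: a small round white tin, 38 mm across and 19 mm high, near the work; to be left alone. Origin at the centre of its underside.

How it is judged (in metres and radians):
At the end, for the whole second after the job is handed in: The plate rests at 20 degrees (within 0.8) on the 51 mm block, which stands flat on the base, centred on the landing point within 13 mm along the base and 20 mm across it, its long side parallel to the hinge axis within 0.2 rad; everything is at rest (value of joint plate between 0.3351 and 0.363 rad and x of block_mid in the frame of landing between -0.013 and 0.013 m and y of block_mid in the frame of landing between -0.02 and 0.02 m and z of block_mid in the frame of landing between -0.003 and 0.003 m and angle between block_mid's own z axis and vertical below 0.04 rad and angle between the x axis of block_mid and the y axis of angle_table, either way round below 0.2 rad and linear speed of block_mid below 0.02 m/s and velocity of joint plate between -0.05 and 0.05 rad/s); the robot touches nothing.
It fails at once if the plate was let fall (it closed faster than 2.5 rad/s) (velocity of joint plate below -2.5 rad/s).
It fails at once if the 31 mm block was moved more than 30 mm (distance of block_low from where it was at the start of the episode above 0.03 m).
It fails at once if the 70 mm block was moved more than 30 mm (distance of block_high from where it was at the start of the episode above 0.03 m).
It fails at once if the tape roll was moved more than 30 mm (distance of tape_roll from where it was at the start of the episode above 0.03 m).
It fails at once if the tin was moved more than 30 mm (distance of tinner from where it was at the start of the episode above 0.03 m).
It also fails if it takes over 72 s, if anything falls off the work surface, if the arm or the gripper's body presses on something with over 40 N, if the wrist force passes 120 N, or if a joint passes its speed limit or range.

## Working session

There is one attempt and no reset: what is moved stays moved. The work goes in short steps, Python scripts to look and compute and a tool call to move; the robot and the scene stay as the last step left them, time stands still between calls to the robot, and variables do not carry over. Pictures are saved under pics/ and viewed, at most 10 in all, crops included, and the job is handed in when it is done.

Besides the shell and the picture viewer there is one more tool, called after ">>>" as name(argument=value, ...), one argument or row to a line, values as JSON. send_rows: Moves the arm, as the interface text tells. Its arguments: {"type":"object","properties":{"grip":{"type":"array"},"xyz":{"type":"array"},"yaw":{"type":"array"},"grip_force":{"type":"number"}},"required":["grip","xyz","yaw"]}

```bash
mkdir -p pics; python3 - <<'E'
from workcell import env, eyes
import cv2, numpy as np
for n in ("side","top"):
    g=eyes.grab_frame(n); cv2.imwrite(f"pics/{n}0.png",cv2.resize(g["frame"][:,:,::-1],(784,588),interpolation=cv2.INTER_CUBIC))
    np.savez(f"{n}0.npz",**g); print(n,g["fx"],g["fy"],g["cx"],g["cy"],np.round(g["pose"],3).tolist())
print(env.state()["ee_pos"],env.state()["ee_rot"],env.state()["gripper_width"])
E
```

```text
side 517.2943798236121 517.2943798236121 277.85828371210687 207.57604256151754 [[-0.932, -0.151, 0.328, 84.009], [-0.362, 0.404, -0.84, 1200.977], [-0.006, -0.902, -0.432, 670.072], [0.0, 0.0, 0.0, 1.0]]
top 519.4473355754125 519.4473355754125 289.218221462168 208.85213388353412 [[-0.075, -0.976, 0.202, 250.7], [-0.997, 0.072, -0.02, 30.394], [0.005, -0.203, -0.979, 1555.05], [0.0, 0.0, 0.0, 1.0]]
[ 128.09320149 -560.09798587  213.21052816] [-1.79910147e+02 -8.79600784e-05  1.28829878e+01] 91.06149420211474
```

View pics/side0.png

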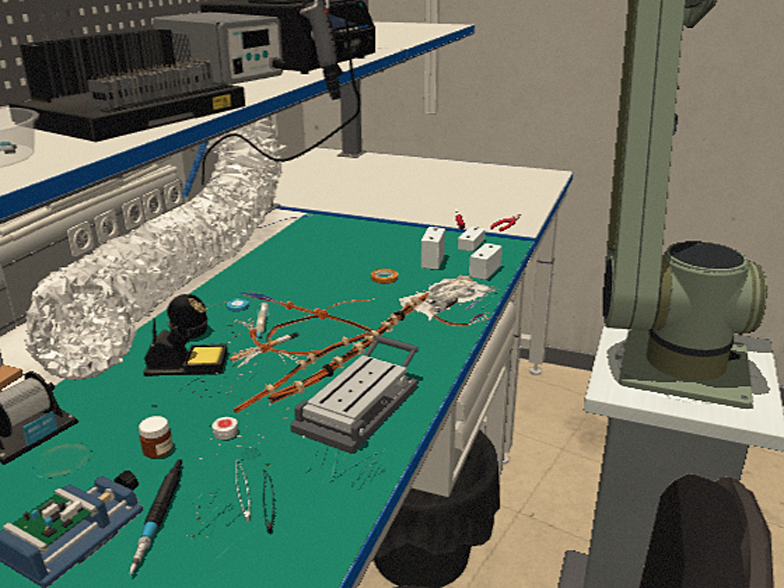

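View pics/top0.png

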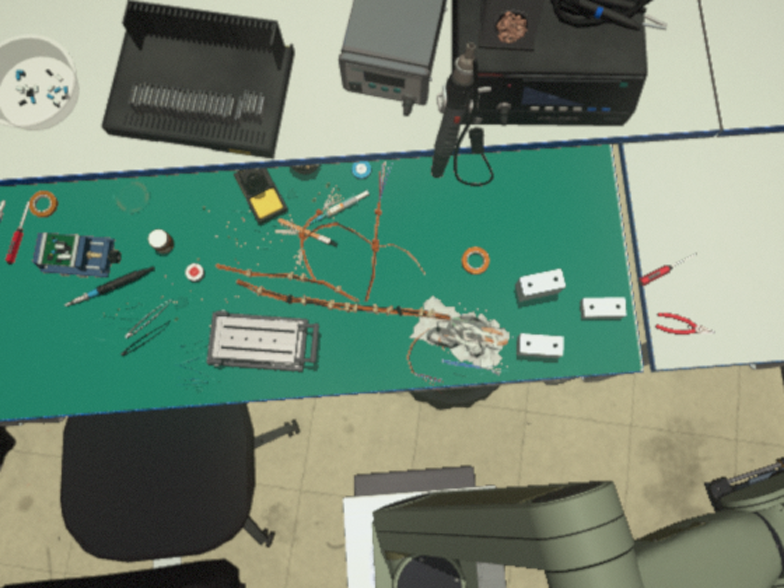

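The top view shows the table with its hinge left at (212,338) and its bar right at (313,345). The blocks are at (541,285) tall, (604,307) low and (541,345) mid; the side view confirms the heights. I'll crop for exact pixels.

```bash
python3 - <<'E'
import cv2, numpy as np
f=np.load("top0.npz")["frame"][:,:,::-1]
a=cv2.resize(f[215:275,140:240],(800,480),interpolation=cv2.INTER_CUBIC)
b=cv2.resize(f[228:263,360:415],None,fx=8,fy=8,interpolation=cv2.INTER_CUBIC)
cv2.imwrite("pics/c1.png",a); cv2.imwrite("pics/c2.png",b)
E
```

```text
(no output)
```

View pics/c1.png

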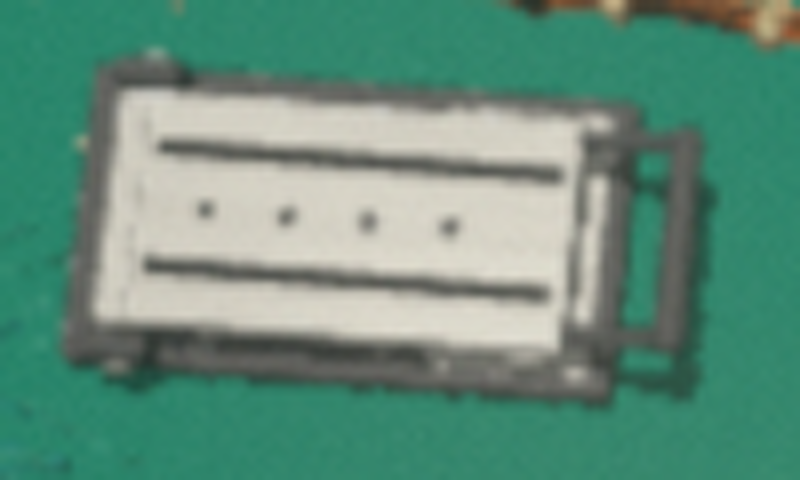

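View pics/c2.png

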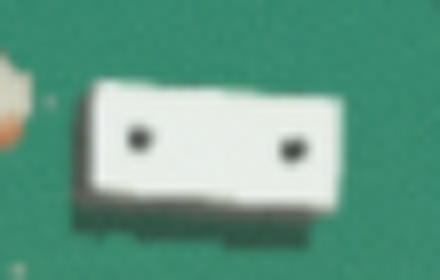

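The table crop shows bar ends at (690,135) and (672,347), and base corners at (100,68), (637,105), (608,402), (68,358). The mid block's dots are at (140,139) and (292,150) in its crop.

```bash
cat > h.py <<'E'
import numpy as np
def ray(g,px,z):
    P=g["pose"]; d=P[:3,:3]@np.array([(px[0]-g["cx"])/g["fx"],(px[1]-g["cy"])/g["fy"],1]); return (P[:3,3]+d*(z-P[2,3])/d[2])
def proj(g,p):
    P=g["pose"]; c=P[:3,:3].T@(np.asarray(p)-P[:3,3]); return np.array([g["fx"]*c[0]/c[2]+g["cx"],g["fy"]*c[1]/c[2]+g["cy"]])
E
python3 - <<'E'
from h import *
np.set_printoptions(precision=1,suppress=True)
g=dict(np.load("top0.npz"))
# crop px c -> full px: (c+.5)/8-.5+off
T=lambda c,o,z: ray(g,[(c[0]+.5)/8-.5+o[0],(c[1]+.5)/8-.5+o[1]],z)
A=(140,215);B=(360,228)
bc=np.array([T(c,A,16) for c in [(100,68),(637,105),(608,402),(68,358)]])
print("base",bc[:,:2].tolist(),bc.mean(0))
u=(bc[1]+bc[2]-bc[0]-bc[3])/2;print(u,np.linalg.norm(u),np.degrees(np.arctan2(u[1],u[0])))
bar=np.array([T(c,A,56) for c in [(690,135),(672,347)]]);print("bar",bar,bar.mean(0))
d=np.array([T(c,A,44) for c in [(205,209),(287,216),(368,221),(449,228)]]);v=d[3]-d[0];print("dots",d[0],d[3],np.degrees(np.arctan2(v[1],v[0])))
uu=u/np.linalg.norm(u)
h=bc.mean(0)-uu*77.5;print("hinge from base",h, "bar pred",h+uu*205,"landing",h+uu*141)
b=np.array([T(c,B,51) for c in [(140,139),(292,150)]]);w=b[1]-b[0];print("blk",b.mean(0),np.degrees(np.arctan2(w[1],w[0])))
c=np.array([T(c,B,51) for c in [(95,82),(343,98),(338,210),(92,190)]]);print(c[:,:2].tolist(),c.mean(0))
for n,p,z in [("tall",(541,275),70),("low",(604,303),31),("tape",(476,260),12),("tin",(194,271),19)]: print(n,ray(g,[p[0]/1.4,p[1]/1.4],z))
E
```

```text
base [[555.8333851828127, 412.4473547729649], [526.8562531203768, 212.1218040763344], [416.42563975238795, 228.0954732231], [447.53723727457475, 426.5751714493137]] [486.7 319.8  16. ]
[ -30.  -199.4    0. ] 201.65334239202784 -98.56840969783131
bar [[507.2 188.7  56. ]
 [430.2 199.   56. ]] [468.7 193.8  56. ]
dots [494.9 368.3  44. ] [481.3 279.6  44. ] -98.72705519947203
hinge from base [498.2 396.4  16. ] bar pred [467.7 193.7  16. ] landing [477.2 257.   16. ]
blk [ 431.5 -276.1   51. ] -98.42440644028267
[[457.6556252876826, -234.5293923837729], [445.06193673891596, -324.392163923528], [404.36686854051106, -317.6839040071631], [418.27182598972036, -229.1959112558503]] [ 431.3 -276.5   51. ]
tall [ 573.9 -288.3   70. ]
low [ 511.4 -424.1   31. ]
tape [ 630.5 -162.5   12. ]
tin [649.2 450.5  19. ]
```

>>> send_rows(
  grip=[-0.2, -0.2, -0.2, -0.2, -0.2, -0.2, -0.2, -0.2],
  xyz=[
    [0.014, 0.0315, 0],
    [0.028, 0.063, 0],
    [0.042, 0.0945, 0],
    [0.056, 0.126, 0],
    [0.07, 0.1575, 0],
    [0.084, 0.189, 0],
    [0.098, 0.2205, 0],
    [0.112, 0.252, 0],
  ],
  yaw=[6.6, 13.2, 19.8, 26.4, 33, 39.6, 46.2, 52.8],
)

```text
time_s: 0.77
ee_pos: [240.3, -306.7, 213.7]
ee_rot: [-180.0, -0.0, 66.0]
force: [0.8, 0.9, -0.4]
gripper_width: 40.5
gripper_force: 0.0
```

>>> send_rows(
  grip=[-0.2, -0.2, -0.2, -0.2, -0.2, -0.2, -0.2, -0.2],
  xyz=[
    [0.014, 0.0315, 0],
    [0.028, 0.063, 0],
    [0.042, 0.0945, 0],
    [0.056, 0.126, 0],
    [0.07, 0.1575, 0],
    [0.084, 0.189, 0],
    [0.098, 0.2205, 0],
    [0.112, 0.252, 0],
  ],
  yaw=[6.6, 13.2, 19.8, 26.4, 33, 39.6, 46.2, 52.8],
)

```text
time_s: 1.43
ee_pos: [352.2, -54.8, 213.9]
ee_rot: [180.0, 0.0, 118.8]
force: [0.7, 0.5, 0.3]
gripper_width: 36.6
gripper_force: 0.0
```

>>> send_rows(
  grip=[-0.2, -0.2, -0.2, -0.2, -0.2, -0.2, -0.2, -0.2],
  xyz=[
    [0.014, 0.0315, 0],
    [0.028, 0.063, 0],
    [0.042, 0.0945, 0],
    [0.056, 0.126, 0],
    [0.07, 0.1575, 0],
    [0.084, 0.189, 0],
    [0.098, 0.2205, 0],
    [0.112, 0.252, 0],
  ],
  yaw=[6.6, 13.2, 19.8, 26.4, 33, 39.6, 46.2, 52.8],
)

```text
time_s: 2.1
ee_pos: [464.2, 197.2, 213.6]
ee_rot: [-180.0, -0.0, 171.6]
force: [1.6, -0.1, 0.8]
gripper_width: 36.6
gripper_force: 0.0
```

```bash
python3 - <<'E'
from workcell import env, eyes
import cv2, numpy as np
from h import *
g=eyes.grab_frame("wrist"); np.savez("w1.npz",**g)
im=cv2.resize(g["frame"][:,:,::-1],(784,588)); cv2.imwrite("pics/w1.png",im)
s=env.state(); print(s["ee_pos"],s["ee_rot"],s["qpos"],s["gripper_width"],s["force"])
print("bar expected px*1.4",proj(g,[507.2,188.7,56])*1.4,proj(g,[430.2,199,56])*1.4)
E
```

```text
[467.515672   202.51178679 213.4555177 ] [1.79673581e+02 1.18978351e-01 1.71962285e+02] [ 21.98021383  12.28439092  98.18528607   0.23856901  69.26416929
 -60.06635936] 36.74900009720334 [3.91065992 4.51241858 0.6071812 ]
bar expected px*1.4 [381.40766687 327.8401658 ] [379.98604507 230.03916699]
```

View pics/w1.png

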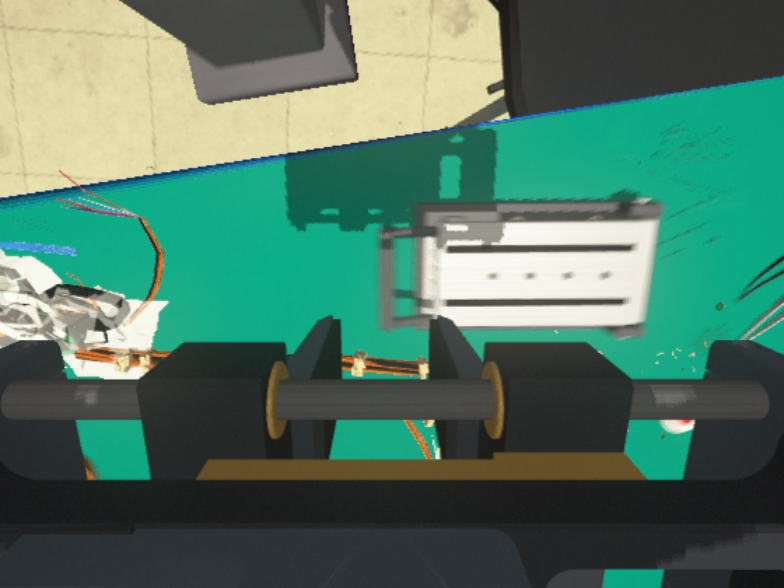

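The picture is motion-blurred, but the bar at about (385,230)–(388,325) matches the prediction and lies between the fingers. I'm going down and gripping.

>>> send_rows(
  grip=[-0.2, -0.2, -0.2, -0.2, -0.2, -0.2, -0.2, -0.2],
  xyz=[
    [0.004, -0.002, -0.02],
    [0.004, -0.002, -0.04],
    [0.004, -0.002, -0.07],
    [0.004, -0.002, -0.1],
    [0.004, -0.002, -0.13],
    [0.004, -0.002, -0.155],
    [0.004, -0.002, -0.175],
    [0.004, -0.002, -0.175],
  ],
  yaw=[0, 0, 0, 0, 0, 0, 0, 0],
)

```text
time_s: 2.82
ee_pos: [464.9, 192.0, 35.2]
ee_rot: [-179.7, -0.5, 171.2]
force: [-0.5, 0.6, -0.0]
gripper_width: 36.3
gripper_force: 0.0
```

>>> send_rows(
  grip=[-0.6, -0.9, -0.9, -0.9, -0.9, -0.9, -0.9, -0.9],
  xyz=[
    [0, 0, 0],
    [0, 0, 0],
    [0, 0, 0],
    [0, 0, 0],
    [0, 0, 0],
    [0, 0, 0],
    [0, 0, 0],
    [0, 0, 0],
  ],
  yaw=[0, 0, 0, 0, 0, 0, 0, 0],
  grip_force=12,
)

```text
time_s: 3.48
ee_pos: [469.3, 194.3, 40.4]
ee_rot: [179.9, 0.2, 171.3]
force: [-0.5, 2.8, 7.3]
gripper_width: 11.8
gripper_force: 12.0
```

```bash
python3 - <<'E'
import numpy as np
u=np.array([-0.149,-0.989])
def P(t): x=205*np.cos(t)-30*np.sin(t); return np.array([*(u*(x-205)),205*np.sin(t)+30*np.cos(t)-30])/1000
ths=np.arange(0,17)*.09
for k in (0,8): print([[round(float(v),4) for v in P(t)-P(ths[k])] for t in ths[k+1:k+9]])
E
```

```text
[[0.0005, 0.0035, 0.0183], [0.0013, 0.0086, 0.0362], [0.0023, 0.0153, 0.0536], [0.0035, 0.0234, 0.0703], [0.005, 0.0331, 0.0862], [0.0066, 0.0441, 0.1011], [0.0085, 0.0564, 0.115], [0.0105, 0.0699, 0.1277]]
[[0.0022, 0.0146, 0.0114], [0.0045, 0.0301, 0.0215], [0.007, 0.0464, 0.0301], [0.0096, 0.0635, 0.0372], [0.0122, 0.0811, 0.0427], [0.0149, 0.0991, 0.0466], [0.0177, 0.1174, 0.0489], [0.0205, 0.1358, 0.0494]]
```

>>> send_rows(
  grip=[-0.9, -0.9, -0.9, -0.9, -0.9, -0.9, -0.9, -0.9],
  xyz=[
    [0.0005, 0.0035, 0.0183],
    [0.0013, 0.0086, 0.0362],
    [0.0023, 0.0153, 0.0536],
    [0.0035, 0.0234, 0.0703],
    [0.005, 0.0331, 0.0862],
    [0.0066, 0.0441, 0.1011],
    [0.0085, 0.0564, 0.115],
    [0.0105, 0.0699, 0.1277],
  ],
  yaw=[0, 0, 0, 0, 0, 0, 0, 0],
  grip_force=25,
)

```text
time_s: 4.15
ee_pos: [478.9, 259.3, 167.6]
ee_rot: [-179.5, 0.1, 171.4]
force: [1.8, -11.3, 4.2]
gripper_width: 11.6
gripper_force: 25.0
```

>>> send_rows(
  grip=[-0.9, -0.9, -0.9, -0.9, -0.9, -0.9, -0.9, -0.9],
  xyz=[
    [0.0022, 0.0146, 0.0114],
    [0.0045, 0.0301, 0.0215],
    [0.007, 0.0464, 0.0301],
    [0.0096, 0.0635, 0.0372],
    [0.0122, 0.0811, 0.0427],
    [0.0149, 0.0991, 0.0466],
    [0.0177, 0.1174, 0.0489],
    [0.0205, 0.1358, 0.0494],
  ],
  yaw=[0, 0, 0, 0, 0, 0, 0, 0],
)

```text
time_s: 4.82
ee_pos: [499.9, 398.5, 218.5]
ee_rot: [-179.9, 0.2, 171.3]
force: [1.3, -3.2, 2.5]
gripper_width: 11.6
gripper_force: 25.0
```

>>> send_rows(
  grip=[-0.9, -0.9, -0.9, -0.9],
  xyz=[
    [0, 0, 0],
    [0, 0, 0],
    [0, 0, 0],
    [0, 0, 0],
  ],
  yaw=[0, 0, 0, 0],
)

```text
time_s: 5.15
ee_pos: [500.2, 400.1, 218.2]
ee_rot: [179.8, 0.2, 171.3]
force: [0.2, 2.2, 6.6]
gripper_width: 11.2
gripper_force: 25.0
```

>>> send_rows(
  grip=[-0.5, -0.2, -0.2, -0.2, -0.2, -0.2, -0.2, -0.2],
  xyz=[
    [0, 0, 0],
    [0, 0, 0],
    [0, 0, 0],
    [0, 0, 0.01],
    [0, 0, 0.025],
    [0, 0, 0.045],
    [0, 0, 0.06],
    [0, 0, 0.06],
  ],
  yaw=[0, 0, 0, 0, 0, 0, 0, 0],
)

```text
time_s: 5.82
ee_pos: [500.4, 400.0, 280.2]
ee_rot: [179.7, 0.3, 171.3]
force: [0.3, 0.1, 0.5]
gripper_width: 36.3
gripper_force: 0.0
```

```bash
python3 - <<'E'
from workcell import env, eyes
import cv2, numpy as np
g=eyes.grab_frame("side")
cv2.imwrite("pics/s1.png",cv2.resize(g["frame"][130:350,150:400][:,:,::-1],(750,660))[:600])
s=env.state(); print(s["ee_pos"],s["ee_rot"],s["qpos"],s["gripper_width"],s["force"])
E
```

```text
[499.82817528 399.52854539 278.09593619] [1.79840054e+02 1.56641619e-01 1.71273259e+02] [ 3.76081898e+01  2.25699656e+01  7.40380840e+01 -2.89920385e-03
  8.31680954e+01 -4.36649491e+01] 36.14583503821471 [ 0.18975084  0.04787592 -0.56560248]
```

View pics/s1.png

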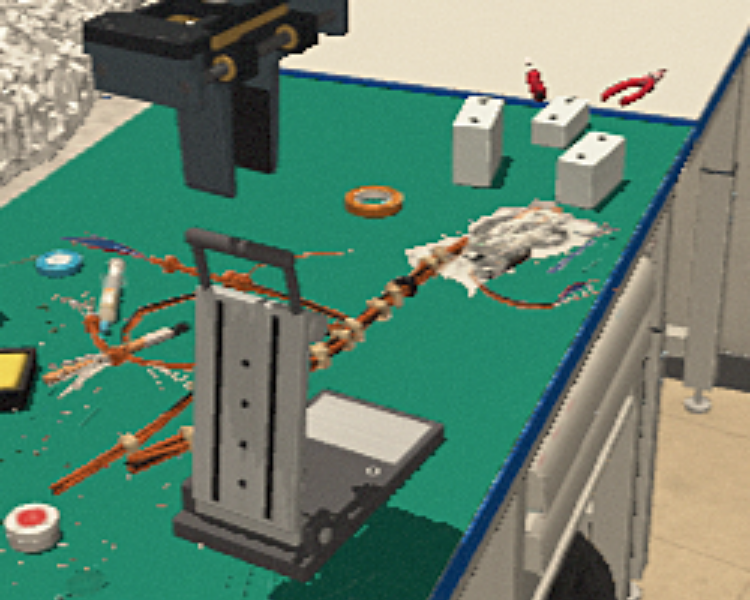

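The plate stands by itself and the fingers are clear. Next, the mid block.

>>> send_rows(
  grip=[-0.2, 0, 0.3, 0.6, 0.6, 0.6, 0.6, 0.6],
  xyz=[
    [-0.0034, -0.0338, 0],
    [-0.0068, -0.0676, 0],
    [-0.0102, -0.1014, 0],
    [-0.0136, -0.1352, 0],
    [-0.017, -0.169, 0],
    [-0.0204, -0.2028, 0],
    [-0.0238, -0.2366, 0],
    [-0.0272, -0.2704, 0],
  ],
  yaw=[-4.5, -9, -13.5, -18, -22.5, -27, -31.5, -36],
)

```text
time_s: 6.53
ee_pos: [470.7, 127.0, 274.8]
ee_rot: [-179.9, -0.1, 135.1]
force: [0.5, -0.7, -0.3]
gripper_width: 73.0
gripper_force: 0.0
```

>>> send_rows(
  grip=[0.6, 0.6, 0.6, 0.6, 0.6, 0.6, 0.6, 0.6],
  xyz=[
    [-0.0034, -0.0338, 0],
    [-0.0068, -0.0676, 0],
    [-0.0102, -0.1014, 0],
    [-0.0136, -0.1352, 0],
    [-0.017, -0.169, 0],
    [-0.0204, -0.2028, 0],
    [-0.0238, -0.2366, 0],
    [-0.0272, -0.2704, 0],
  ],
  yaw=[-4.5, -9, -13.5, -18, -22.5, -27, -31.5, -36],
)

```text
time_s: 7.2
ee_pos: [443.5, -143.0, 274.9]
ee_rot: [-179.9, -0.1, 99.1]
force: [0.0, -0.8, -0.2]
gripper_width: 72.9
gripper_force: 0.0
```

>>> send_rows(
  grip=[0.6, 0.6, 0.6, 0.6, 0.6, 0.6, 0.6, 0.6],
  xyz=[
    [-0.0034, -0.0338, 0],
    [-0.0068, -0.0676, -0.01],
    [-0.0102, -0.1014, -0.02],
    [-0.0136, -0.1352, -0.04],
    [-0.0136, -0.1352, -0.06],
    [-0.0136, -0.1352, -0.08],
    [-0.0136, -0.1352, -0.08],
    [-0.0136, -0.1352, -0.08],
  ],
  yaw=[-4.5, -9, -13.5, -17.7, -17.7, -17.7, -17.7, -17.7],
)

```text
time_s: 7.87
ee_pos: [430.1, -276.3, 194.6]
ee_rot: [-179.8, -0.1, 81.6]
force: [0.3, 0.1, 0.8]
gripper_width: 72.9
gripper_force: 0.0
```

```bash
python3 - <<'E'
from workcell import env, eyes
import cv2, numpy as np
from h import *
g=eyes.grab_frame("wrist"); np.savez("w2.npz",**g)
cv2.imwrite("pics/w2.png",cv2.resize(g["frame"][:,:,::-1],(784,588)))
s=env.state(); print(s["ee_pos"],s["ee_rot"],s["gripper_width"])
for p in [(457.7,-234.5),(445.1,-324.4),(404.4,-317.7),(418.3,-229.2)]: print(proj(g,[*p,51])*1.4)
E
```

```text
[ 431.07536213 -276.64981621  196.04692365] [-1.79961828e+02 -1.97027241e-02  8.15931148e+01] 73.242264757246
[414.22140306 217.5850847 ]
[412.97917086 337.13956275]
[359.26544008 336.21993588]
[358.60525237 218.27145526]
```

View pics/w2.png

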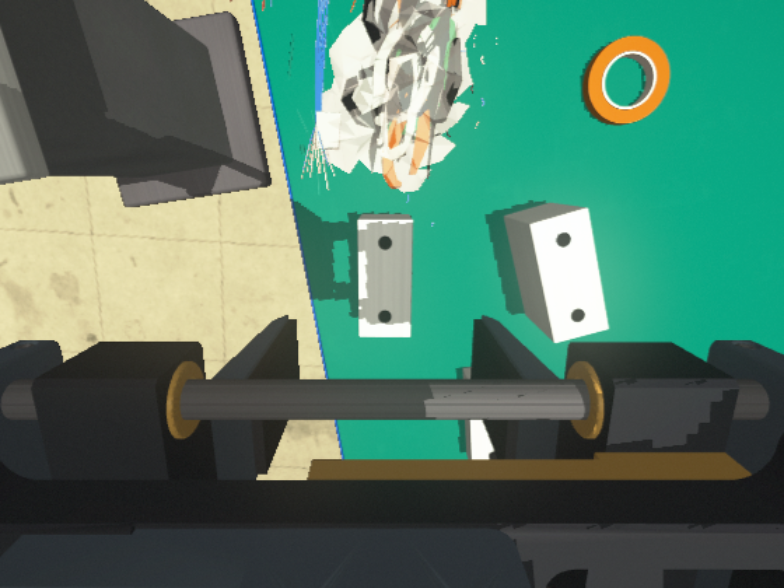

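The block at (359,219)–(411,336) matches the prediction within 1 mm and is square to the fingers. Descending.

>>> send_rows(
  grip=[0.6, 0.6, 0.6, 0.6, 0.6, 0.6, 0.6, 0.6],
  xyz=[
    [0, 0, -0.025],
    [0, 0, -0.055],
    [0, 0, -0.09],
    [0, 0, -0.12],
    [0, 0, -0.145],
    [0, 0, -0.165],
    [0, 0, -0.177],
    [0, 0, -0.177],
  ],
  yaw=[0, 0, 0, 0, 0, 0, 0, 0],
)

```text
time_s: 8.58
ee_pos: [430.8, -276.0, 18.0]
ee_rot: [-179.9, -0.1, 81.6]
force: [1.1, -0.3, 0.5]
gripper_width: 72.8
gripper_force: 0.0
```

>>> send_rows(
  grip=[0.3, 0, -0.3, -0.6, -0.6, -0.6, -0.6, -0.6],
  xyz=[
    [0, 0, 0],
    [0, 0, 0],
    [0, 0, 0],
    [0, 0, 0],
    [0, 0, 0],
    [0, 0, 0],
    [0, 0, 0],
    [0, 0, 0],
  ],
  yaw=[0, 0, 0, 0, 0, 0, 0, 0],
  grip_force=30,
)

```text
time_s: 9.25
ee_pos: [430.4, -276.7, 19.8]
ee_rot: [-179.9, 0.0, 81.6]
force: [-3.9, -0.4, 6.0]
gripper_width: 40.0
gripper_force: 30.0
```

>>> send_rows(
  grip=[-0.6, -0.6, -0.6, -0.6, -0.6, -0.6, -0.6, -0.6],
  xyz=[
    [0, 0, 0],
    [0, 0, 0.015],
    [0, 0, 0.035],
    [0, 0, 0.06],
    [0, 0, 0.09],
    [0, 0, 0.12],
    [0, 0, 0.14],
    [0, 0, 0.14],
  ],
  yaw=[0, 0, 0, 0, 0, 0, 0, 0],
)

```text
time_s: 9.92
ee_pos: [433.5, -278.2, 162.9]
ee_rot: [179.5, 0.2, 81.6]
force: [0.8, -0.8, -3.9]
gripper_width: 40.0
gripper_force: 30.0
```

>>> send_rows(
  grip=[-0.6, -0.6, -0.6, -0.6, -0.6, -0.6, -0.6, -0.6],
  xyz=[
    [0.0029, 0.0333, 0],
    [0.0058, 0.0666, 0],
    [0.0087, 0.1, 0],
    [0.0116, 0.1333, 0],
    [0.0145, 0.1667, 0],
    [0.0173, 0.2, 0],
    [0.0202, 0.2333, 0],
    [0.0231, 0.2666, 0],
  ],
  yaw=[5.6, 11.2, 16.8, 22.4, 28, 33.7, 39.3, 44.9],
)

```text
time_s: 10.58
ee_pos: [452.8, -8.6, 157.0]
ee_rot: [-179.9, -0.1, 126.7]
force: [0.4, -0.2, -4.8]
gripper_width: 39.9
gripper_force: 30.0
```

>>> send_rows(
  grip=[-0.6, -0.6, -0.6, -0.6, -0.6, -0.6, -0.6, -0.6],
  xyz=[
    [0.0029, 0.0333, 0],
    [0.0058, 0.0666, 0],
    [0.0087, 0.1, 0],
    [0.0116, 0.1333, 0],
    [0.0145, 0.1667, 0],
    [0.0173, 0.2, 0],
    [0.0202, 0.2333, 0],
    [0.0231, 0.2666, 0],
  ],
  yaw=[5.6, 11.2, 16.8, 22.4, 28, 33.7, 39.3, 44.9],
)

```text
time_s: 11.25
ee_pos: [476.0, 257.6, 156.5]
ee_rot: [-179.9, -0.2, 171.7]
force: [0.7, -0.0, -4.7]
gripper_width: 40.1
gripper_force: 30.0
```

>>> send_rows(
  grip=[-0.6, -0.6, -0.6, -0.6, -0.6, -0.6],
  xyz=[
    [0, 0, 0],
    [0, 0, 0],
    [0, 0, 0],
    [0, 0, 0],
    [0, 0, 0],
    [0, 0, 0],
  ],
  yaw=[0, 0, 0, 0, 0, 0],
)

```text
time_s: 11.75
ee_pos: [477.3, 255.3, 158.9]
ee_rot: [-180.0, -0.0, 171.3]
force: [-0.3, 0.5, -4.6]
gripper_width: 39.7
gripper_force: 30.0
```

```bash
python3 - <<'E'
from workcell import env, eyes
import cv2, numpy as np
g=eyes.grab_frame("wrist"); np.savez("w3.npz",**g)
cv2.imwrite("pics/w3.png",cv2.resize(g["frame"][:,:,::-1],(784,588)))
s=env.state(); print(s["time_s"],s["ee_pos"],s["ee_rot"],s["gripper_width"],s["qpos"])
E
```

```text
11.8 [477.40937353 255.45829534 159.06239274] [ 1.79999346e+02 -2.87391025e-03  1.71292866e+02] 40.2307739387742 [ 2.69325551e+01  1.76921365e+01  9.89295962e+01  2.46736181e-03
  6.33802220e+01 -5.43614163e+01]
```

View pics/w3.png

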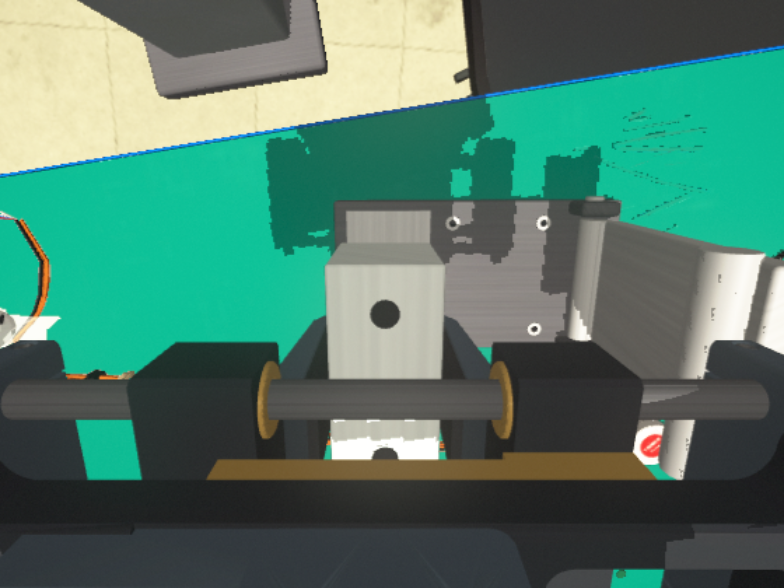

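```bash
python3 - <<'E'
from h import *
g=dict(np.load("w3.npz"))
u=np.array([-.149,-.989]);v=np.array([.989,-.149]);h=np.array([498.2,396.4])
for p in [(347,211),(431,211),(335,201)]:
    w=ray(g,[p[0]/1.4,p[1]/1.4],16)[:2]; print(w,"table frame",(w-h)@u,(w-h)@v)
t=np.array([477.3,255.4]);print("tcp in table",(t-h)@u,(t-h)@v)
# block top corners, z of top: tcp159-19+51
for p in [(327,265),(443,265)]:
    w=ray(g,[p[0]/1.4,p[1]/1.4],191)[:2]; print("blk",w,(w-h)@u,(w-h)@v)
E
```

```text
[424.8496812  236.73648844] table frame 168.83641043180418 -48.75360207265151
[433.82162589 295.69733666] table frame 109.18731179051858 -48.66551515641454
[416.7222395  229.55879958] table frame 177.1461335286485 -55.72216627280316
tcp in table 142.56309999999996 0.33890000000001824
blk [430.61391544 244.22756929] 160.56886057519586 -44.168945451743014
blk [436.25011444 281.30852913] 123.05599764246165 -44.11980765650715
```

>>> send_rows(
  grip=[-0.6, -0.6, -0.6, -0.6, -0.6, -0.6, -0.6, -0.6],
  xyz=[
    [0, 0.002, -0.02],
    [0, 0.002, -0.045],
    [0, 0.002, -0.07],
    [0, 0.002, -0.09],
    [0, 0.002, -0.105],
    [0, 0.002, -0.115],
    [0, 0.002, -0.12],
    [0, 0.002, -0.12],
  ],
  yaw=[0, 0, 0, 0, 0, 0, 0, 0],
)

```text
time_s: 12.47
ee_pos: [477.2, 258.0, 38.5]
ee_rot: [-180.0, -0.1, 171.4]
force: [0.1, -0.2, -4.3]
gripper_width: 39.8
gripper_force: 30.0
```

>>> send_rows(
  grip=[-0.6, -0.6, -0.6, -0.6, -0.6, -0.6],
  xyz=[
    [0, 0, -0.001],
    [0, 0, -0.002],
    [0, 0, -0.003],
    [0, 0, -0.004],
    [0, 0, -0.004],
    [0, 0, -0.004],
  ],
  yaw=[0, 0, 0, 0, 0, 0],
)

```text
time_s: 12.97
ee_pos: [477.9, 258.6, 35.8]
ee_rot: [179.9, 0.1, 171.4]
force: [0.1, 0.1, -0.6]
gripper_width: 39.6
gripper_force: 30.0
```

>>> send_rows(
  grip=[-0.6, -0.6, -0.05, 0.2, 0.3, 0.3, 0.3, 0.3],
  xyz=[
    [0, 0, -0.001],
    [0, 0, -0.001],
    [0, 0, -0.001],
    [0, 0, -0.001],
    [0, 0, -0.001],
    [0, 0, -0.001],
    [0, 0, -0.001],
    [0, 0, 0.005],
  ],
  yaw=[0, 0, 0, 0, 0, 0, 0, 0],
)

```text
time_s: 13.63
ee_pos: [476.6, 257.9, 39.2]
ee_rot: [-179.9, -0.1, 171.4]
force: [-0.3, 0.3, -0.4]
gripper_width: 59.3
gripper_force: 0.0
```

>>> send_rows(
  grip=[0.3, 0.3, 0.3, 0.3, 0.3, 0.3, 0.3, 0.3],
  xyz=[
    [0, 0, 0.02],
    [0, 0, 0.045],
    [0, 0, 0.08],
    [0, 0, 0.12],
    [0, 0, 0.16],
    [0, 0, 0.2],
    [0, 0, 0.235],
    [0, 0, 0.235],
  ],
  yaw=[0, 0, 0, 0, 0, 0, 0, 0],
)

```text
time_s: 14.3
ee_pos: [480.4, 259.9, 283.6]
ee_rot: [179.5, 0.7, 171.4]
force: [0.5, 0.0, -0.1]
gripper_width: 59.2
gripper_force: 0.0
```

```bash
python3 - <<'E'
from workcell import env, eyes
import cv2, numpy as np
a=eyes.grab_frame("wrist"); g=eyes.grab_frame("side")
np.savez("w4.npz",**a);np.savez("s4.npz",**g)
im=np.hstack([cv2.resize(a["frame"][:,:,::-1],(480,360)),cv2.resize(g["frame"][180:330,190:323][:,:,::-1],(319,360))])
cv2.imwrite("pics/w4.png",im)
s=env.state(); print(s["time_s"],s["ee_pos"],s["ee_rot"],s["gripper_width"])
E
```

```text
14.4 [477.77754386 258.54619179 276.8190996 ] [1.79870093e+02 1.72572908e-01 1.71378041e+02] 59.438009059464356
```

View pics/w4.png

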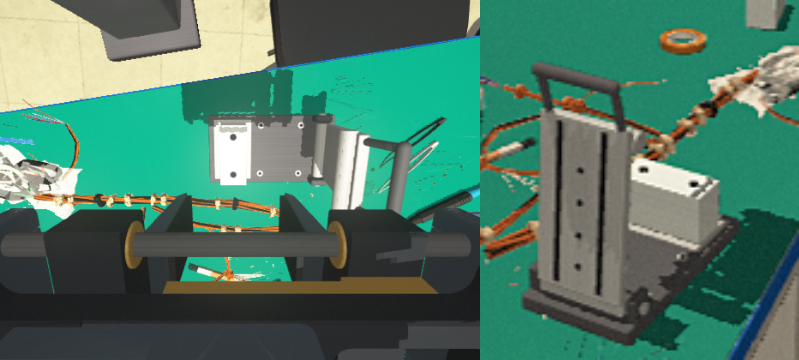

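Block placed squarely across the base, dots at (233,137) and (234,174); plate still upright. Back to the bar.

>>> send_rows(
  grip=[0, -0.2, -0.2, -0.2, -0.2, -0.2, -0.2, -0.2],
  xyz=[
    [0.004, 0.025, 0],
    [0.009, 0.06, 0],
    [0.014, 0.095, 0],
    [0.019, 0.125, 0],
    [0.022, 0.142, 0],
    [0.022, 0.142, 0],
    [0.022, 0.142, 0],
    [0.022, 0.142, 0],
  ],
  yaw=[0, 0, 0, 0, 0, 0, 0, 0],
)

```text
time_s: 15.07
ee_pos: [498.8, 399.1, 273.6]
ee_rot: [-179.8, -0.1, 171.4]
force: [-0.2, -0.3, 0.8]
gripper_width: 36.6
gripper_force: 0.0
```

>>> send_rows(
  grip=[-0.2, -0.2, -0.2, -0.2, -0.2, -0.2],
  xyz=[
    [0, 0, -0.015],
    [0, 0, -0.03],
    [0, 0, -0.045],
    [0, 0, -0.055],
    [0, 0, -0.059],
    [0, 0, -0.059],
  ],
  yaw=[0, 0, 0, 0, 0, 0],
)

```text
time_s: 15.57
ee_pos: [499.0, 399.2, 215.2]
ee_rot: [-179.9, -0.1, 171.3]
force: [0.4, -0.1, 0.4]
gripper_width: 36.5
gripper_force: 0.0
```

>>> send_rows(
  grip=[-0.6, -0.9, -0.9, -0.9, -0.9, -0.9],
  xyz=[
    [0, 0, 0],
    [0, 0, 0],
    [0, 0, 0],
    [0, 0, 0],
    [0, 0, 0],
    [0, 0, 0],
  ],
  yaw=[0, 0, 0, 0, 0, 0],
  grip_force=25,
)

```text
time_s: 16.07
ee_pos: [499.6, 400.5, 216.8]
ee_rot: [180.0, 0.1, 171.4]
force: [0.5, -0.2, 2.9]
gripper_width: 11.4
gripper_force: 25.0
```

```bash
python3 - <<'E'
import numpy as np
u=np.array([-0.149,-0.989])
def P(t): x=205*np.cos(t)-30*np.sin(t); return np.array([*(u*(x-205)),205*np.sin(t)+30*np.cos(t)-30])/1000
ths=np.linspace(1.44,.36,19)
for k in (0,8,16): print([[round(float(v),4) for v in P(t)-P(ths[k])] for t in ths[k+1:k+9]])
E
```

```text
[[-0.0019, -0.0123, -0.0002], [-0.0037, -0.0245, -0.0011], [-0.0055, -0.0367, -0.0028], [-0.0074, -0.0488, -0.0052], [-0.0091, -0.0607, -0.0084], [-0.0109, -0.0724, -0.0122], [-0.0126, -0.0838, -0.0168], [-0.0143, -0.0949, -0.022]]
[[-0.0016, -0.0108, -0.0059], [-0.0032, -0.0213, -0.0125], [-0.0047, -0.0313, -0.0196], [-0.0062, -0.0409, -0.0274], [-0.0075, -0.05, -0.0358], [-0.0088, -0.0586, -0.0446], [-0.01, -0.0667, -0.054], [-0.0112, -0.0742, -0.0639]]
[[-0.001, -0.0069, -0.0103], [-0.002, -0.0132, -0.021]]
```

>>> send_rows(
  grip=[-0.9, -0.9, -0.9, -0.9, -0.9, -0.9, -0.9, -0.9],
  xyz=[
    [-0.0019, -0.0123, -0.0002],
    [-0.0037, -0.0245, -0.0011],
    [-0.0055, -0.0367, -0.0028],
    [-0.0074, -0.0488, -0.0052],
    [-0.0091, -0.0607, -0.0084],
    [-0.0109, -0.0724, -0.0122],
    [-0.0126, -0.0838, -0.0168],
    [-0.0143, -0.0949, -0.022],
  ],
  yaw=[0, 0, 0, 0, 0, 0, 0, 0],
)

```text
time_s: 16.73
ee_pos: [484.6, 303.5, 193.8]
ee_rot: [-180.0, -0.0, 171.3]
force: [1.5, 0.9, 0.2]
gripper_width: 11.6
gripper_force: 25.0
```

>>> send_rows(
  grip=[-0.9, -0.9, -0.9, -0.9, -0.9, -0.9, -0.9, -0.9],
  xyz=[
    [-0.0016, -0.0108, -0.0059],
    [-0.0032, -0.0213, -0.0125],
    [-0.0047, -0.0313, -0.0196],
    [-0.0062, -0.0409, -0.0274],
    [-0.0075, -0.05, -0.0358],
    [-0.0088, -0.0586, -0.0446],
    [-0.01, -0.0667, -0.054],
    [-0.0112, -0.0742, -0.0639],
  ],
  yaw=[0, 0, 0, 0, 0, 0, 0, 0],
)

```text
time_s: 17.4
ee_pos: [473.0, 229.7, 129.2]
ee_rot: [-180.0, -0.1, 171.4]
force: [1.1, 0.2, -0.6]
gripper_width: 11.6
gripper_force: 25.0
```

>>> send_rows(
  grip=[-0.9, -0.9, -0.9, -0.9, -0.9, -0.9],
  xyz=[
    [-0.0005, -0.0035, -0.005],
    [-0.001, -0.0069, -0.0103],
    [-0.0015, -0.0102, -0.0156],
    [-0.0018, -0.012, -0.0187],
    [-0.0018, -0.012, -0.0187],
    [-0.0018, -0.012, -0.0187],
  ],
  yaw=[0, 0, 0, 0, 0, 0],
)

```text
time_s: 17.9
ee_pos: [471.3, 218.4, 110.9]
ee_rot: [-179.9, -0.1, 171.4]
force: [-1.6, -3.6, -2.1]
gripper_width: 11.2
gripper_force: 25.0
```

>>> send_rows(
  grip=[-0.9, -0.9, -0.9, -0.9, -0.9, -0.9, -0.9],
  xyz=[
    [-0.0001, -0.0005, -0.001],
    [-0.0002, -0.001, -0.002],
    [-0.0003, -0.0015, -0.003],
    [-0.0004, -0.002, -0.004],
    [-0.0005, -0.0025, -0.005],
    [-0.0005, -0.0025, -0.005],
    [-0.0005, -0.0025, -0.005],
  ],
  yaw=[0, 0, 0, 0, 0, 0, 0],
)

```text
time_s: 18.48
ee_pos: [471.1, 216.7, 107.5]
ee_rot: [-180.0, -0.0, 171.4]
force: [-4.1, -3.9, 6.3]
gripper_width: 11.2
gripper_force: 25.0
```

```bash
python3 - <<'E'
from workcell import env
s=env.state(); print(s["ee_pos"],s["force"])
import numpy as np
for t in (.335,.349,.363,.38): print(t,205*np.sin(t)+30*np.cos(t)+26-17.6)
E
```

```text
[471.0580572  216.70037327 107.45306408] [-4.12815687 -3.89099661  6.27387765]
0.335 104.12998911312943
0.349 106.69289823464774
0.363 109.23654226277833
0.38 112.29863529695677
```

The force has turned upward (6 N), so the roller is on the block. Releasing.

>>> send_rows(
  grip=[-0.7, -0.5, -0.3, -0.2, -0.2, -0.2, -0.2, -0.2],
  xyz=[
    [0, 0, 0],
    [0, 0, 0],
    [0, 0, 0],
    [0, 0, 0],
    [0, 0, 0],
    [0, 0, 0.005],
    [0, 0, 0.015],
    [0, 0, 0.03],
  ],
  yaw=[0, 0, 0, 0, 0, 0, 0, 0],
)

```text
time_s: 19.15
ee_pos: [471.0, 216.5, 136.5]
ee_rot: [-179.9, -0.1, 171.4]
force: [-0.2, -0.1, -0.6]
gripper_width: 36.3
gripper_force: 0.0
```

>>> send_rows(
  grip=[-0.2, -0.2, -0.2, -0.2, -0.2, -0.2, -0.2, -0.2],
  xyz=[
    [0, 0, 0.02],
    [0, -0.02, 0.05],
    [0, -0.05, 0.08],
    [0, -0.08, 0.1],
    [0, -0.11, 0.12],
    [0, -0.14, 0.12],
    [0, -0.15, 0.12],
    [0, -0.15, 0.12],
  ],
  yaw=[0, 0, 0, 0, 0, 0, 0, 0],
)

```text
time_s: 19.82
ee_pos: [471.6, 65.1, 257.5]
ee_rot: [180.0, 0.1, 171.2]
force: [-0.5, -0.0, -0.6]
gripper_width: 36.2
gripper_force: 0.0
```

```bash
python3 - <<'E'
from workcell import env, eyes
import cv2, numpy as np
from h import *
g=eyes.grab_frame("side"); a=eyes.grab_frame("top")
np.savez("s5.npz",**g)
im=np.hstack([cv2.resize(g["frame"][200:330,190:310][:,:,::-1],(480,520),interpolation=cv2.INTER_CUBIC),cv2.resize(a["frame"][215:275,140:236][:,:,::-1],(320,200))] if 0 else [cv2.resize(g["frame"][210:330,190:323][:,:,::-1],(665,600),interpolation=cv2.INTER_CUBIC)])
cv2.imwrite("pics/s5.png",im)
u=np.array([-.149,-.989]);v=np.array([.989,-.149]);h=np.array([497.9,397.4])
for t in (.335,.349,.363):
    r=205*np.cos(t)-30*np.sin(t);z=205*np.sin(t)+30*np.cos(t)+26
    print(t,[((proj(g,[*(h+u*r+v*s),z])-[190,210])*5).round(1).tolist() for s in (-36,36)])
for x in (121,161):
  print("blk top",[((proj(g,[*(h+u*x+v*s),67])-[190,210])*5).round(1).tolist() for s in (-45,45)])
s=env.state(); print(s["time_s"],s["ee_pos"],s["force"])
E
```

```text
0.335 [[505.7, 87.9], [370.1, 52.9]]
0.349 [[504.3, 84.1], [368.5, 49.1]]
0.363 [[502.9, 80.4], [366.8, 45.4]]
blk top [[455.4, 259.6], [284.5, 209.2]]
blk top [[498.7, 219.3], [330.7, 171.4]]
19.9167 [471.42011311  67.23921819 256.47223192] [0.33205578 0.40197493 0.39294632]
```

View pics/s5.png

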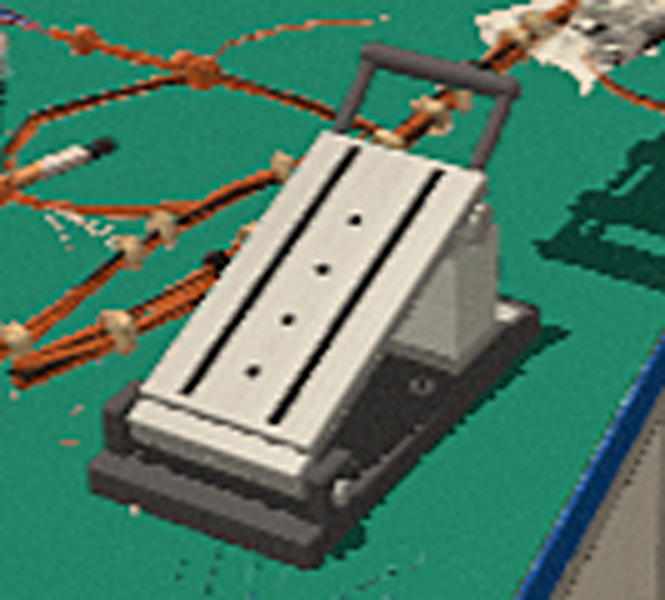

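The bar at (370,50)–(515,85) and the block's corner edge at about (498,220) match 20° and a centred block, so I'm handing in.

```bash
python3 -c "
from workcell import env
print(env.job_done())"
```

```text
the job is handed in; nothing more can be done
None
```

I handed the job in at about 20 s: the plate was lowered by hand onto the 51 mm block, and the last picture matches 20 degrees with the block centred and the arm clear; the verdict itself was not shown.

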